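# Fetch the file block from the drawer behind the bottles

### The arm

A 6-joint arm with a two-finger parallel gripper is mounted at the origin on a cart in front of the work surface, level with it; the furniture and walls round the work are solid. World frame = base frame: x ahead of the robot, y to its left, z up, the work surface at z = 0. Lengths are in mm, angles in rad, forces in N, time in s.
With the tool pointing down it reaches from about 275 to 1000 mm from the base axis. Payload 8.4 kg.
Tool frame: the origin (TCP) lies at the very end of the fingers, on their centre line; the grasp point (between the pads) lies 19 mm behind it; z points along the fingers, y is the direction in which the jaws open and shut (so a half turn about z gives the same grasp; the last joint's range is limited). The gripper opens to 85 mm and grips with 20 to 120 N. Pads are 22 mm wide; open, the fingers measure 114 mm over their backs; the gripper's body (76 mm by 85 mm) begins 54 mm behind the grasp point. The pads swing forward as they close: fully open they stand 13 mm farther back than shut.
Start: joints at [-1.324, 0.353, 1.633, -0, 1.155, -0.002], TCP at [153.899, -605.758, 210.381] pointing down, gripper open.
Joint ranges: [-2.63, 2.63], [-0.92, 2.1], [0.06, 2.66], [-1.3, 4.44], [0, 2.69], [-3.02, 3.02]. Speed limits (rad/s): [2.22, 2.22, 2.79, 3.14, 3.14, 3.14].

### API

Orientations are given as [roll, pitch, yaw] about the fixed x, y, z axes, in that order (R = Rz(yaw) Ry(pitch) Rx(roll)).
In Python, from rig import r, vision gives the robot as it stands.
- The arm moves only by the tool move_arm, never from a script. Its argument "series" is text: rows parted by semicolons, each of 7 numbers parted by spaces: the closure, from -1 (fully open) to 1 (shut), then the shift along the tool's x, y, z in units of 40 mm (1.0 is 40 mm), then the turn, a rotation vector about the tool's x, y, z in degrees. In form: grip tx ty tz ax ay az; .... A call has 1 to 20 rows; each row shifts and turns the pose as measured when the row begins, along the tool's axes as they then stand; what a row does not reach is not made up. A row lasts 1/8 s, in which the tool goes at most 62.5 mm and 10.7 degrees, less where a joint would pass 70% of its speed; a pose out of reach is approached as far as the arm can. A call is refused whole if a number of a shift passes 1 or a number of a turn 10.7, either way. A call with a gripper value outside its range is refused whole. The fingers move at their own pace and stop on an object; "grip_force" is the grip in N (left out, the last holds). Time passes only in rows, so rows that do not move let the fingers close. It gives the time, the measured TCP pose, the force and the opening at its end, in the units of the state.
- r.sense(): the state, without advancing time (a new reading comes with each control period).
- vision.grab_frame(name): name is "side" or "top" or "wrist"; returns the picture (480x640x3 uint8, red, green, blue); there is no depth.
- vision.camera_params(name): a dict with "fx", "fy", "cx", "cy" (pixels), "position" and "rotation" of the camera in the world. Camera axes: x right, y up, looking along -z (the intrinsics and any distortion apply to the point x, -y, -z); pixel columns grow to the right and rows downward; lengths in mm; the calibration is good to about 2 mm. A picture is of the moment at which its call begins: read the wrist's pose just before it. camera_params takes no time and is no camera call; for the wrist camera it gives the pose at the moment of the call.
- r.sign_off(): hands the job in, once; it reports no verdict.
The state is a dict: "clock": time; "qpos": joint angles; "qvel": joint speeds; "joint_efforts": joint torques, N m; "eef_pos": TCP position; "tcp_rot": TCP orientation; "contact_force": force on the tool from outside, world axes, zero at the start; "wrist_torque": the same for the moment, N m; "opening": opening from 0.0 (shut) to 1.0 (fully open).
Only numpy, scipy, OpenCV 4.12 (cv2) and the standard library are available. Lean on these libraries where they do the work, as an engineer would, in place of code of your own. Each camera call takes 0.05 s, during which the arm holds its last target. There are 200 camera calls.

### The job

The file block for the next patient is in the clear drawer unit, but the amber bottle and the small blue-capped dropper bottle stand in the drawer's way. First stand both bottles on the steel tray while the drawer is still shut, then pull the drawer out and stand the file block upright on the floor of the kidney dish, about the middle of its length, leaving the dark bur box in the drawer. Push the drawer fully shut and stand the amber bottle back in the white drip dish and the dropper bottle back in the blue one, tipping neither over.

Things in the scene. Friction and masses are not known exactly. Their poses are not given: they have to be found in the camera images.
- amber_bottle_center (a point): loose amber glass bottle with a white cap, 42 mm across, 85 mm tall, about 90 g, at the start upright in the white drip dish in front of the drawer; this point is its centre, 42.5 mm above its underside; z runs up its axis
- dropper_bottle_center (a point): loose small white dropper bottle with a blue cap, 29 mm across, 62 mm tall, about 30 g, at the start upright in the blue drip dish in front of the drawer; this point is its centre, 31 mm above its underside; z runs up its axis
- file_block_center (a point): loose steel block of root canal files (coloured handles on top), block 37 x 38 x 34 mm, 59 mm tall with the files, about 85 g, standing at the start in the left or right half of the shut drawer (seen through the clear top), its centre 55 mm behind the drawer's front face; this point is the centre of the steel block, 17 mm above its underside; x and y are square to its sides; grip it by the sides
- bur_box_center (a point): loose small dark box of burs, 50 x 60 x 30 mm, its 60 mm side along the drawer's pull, in the other half of the drawer, about 82 mm from the file block; this point is its centre, 15 mm up; it stays in the drawer
- drawer (a joint): how far the drawer is pulled out, in m: 0 fully shut, at most 0.13; slides with 1 to 2 N and stays where it is left. At 0.10 or more the file block is clear of the unit's top. Drawer inside 195 mm wide, 147 mm long, floor 14 mm above the desk, front 6 mm thick, other walls 30 mm high
- drawer_handle (a point): middle of the drawer's steel bar handle, 10 mm thick and 104 mm long, 70 mm above the desk; moves with the drawer. x points into the unit (the drawer pulls out along -x), y lies along the bar, z up. The bar's axis is 45 mm in front of the drawer's front face, so a finger opened only part-way fits between (40 mm); its two stems stand at y = +-42 mm. The unit is fixed to the desk, clear, 170 mm deep, 214 mm wide and 86 mm high; its top is 16 mm above this point
- white_dish: fixed round white drip dish, 72 mm across the rim, 6 mm high, inside about 59 mm across at its floor, floor 3 mm thick; origin at the centre of its underside, on the desk; low enough for the drawer to pass over
- blue_dish: fixed round blue drip dish of the same size, 72 mm across, 6 mm high, floor 3 mm thick; origin at the centre of its underside, on the desk
- park_tray: fixed empty stainless steel tray on one side of the desk, 173 mm (its x) by 269 mm (its y), rim 12 mm high, flat floor 140 x 236 mm and 2 mm thick; origin at the centre of its underside, on the desk
- kidney_dish: fixed empty steel kidney dish on the other side of the desk, 70 mm (its x) by 169 mm (its y), rim 16 mm high, walls 56 mm apart at mid-length, floor 2 mm thick; origin at the centre of its underside, on the desk
Not all that is in view belongs to the job. Of the things like the white_dish, leave any that is purple; of the rest the larger one is meant. Leave any purple look-alike of the part that bears dropper_bottle_center alone.

How it is judged (in metres and radians):
On the way, in this order (a step that is already met when the one before it is completed fails the run):
1. the amber bottle and the dropper bottle both stand on the steel tray, let go, with the drawer still shut (x of amber_bottle_center in the frame of park_tray between -0.068 and 0.068 m and y of amber_bottle_center in the frame of park_tray between -0.114 and 0.114 m and height (world z) of amber_bottle_center below 0.052 m and angle between each of amber_bottle_center, dropper_bottle_center's own z axis and vertical below 0.12 rad and contact force between the fingers and amber_bottle below 0.05 N and x of dropper_bottle_center in the frame of park_tray between -0.068 and 0.068 m and y of dropper_bottle_center in the frame of park_tray between -0.114 and 0.114 m and height (world z) of dropper_bottle_center below 0.04 m and contact force between the fingers and dropper_bottle below 0.05 N and value of joint drawer below 0.015 m), for 0.2 s.
2. the file block stands in the kidney dish, let go (x of file_block_center in the frame of kidney_dish between -0.013 and 0.013 m and y of file_block_center in the frame of kidney_dish between -0.05 and 0.05 m and height (world z) of file_block_center below 0.026 m and angle between file_block_center's own z axis and vertical below 0.12 rad and contact force between the fingers and file_block below 0.05 N), for 0.2 s.
At the end, for the whole second after the job is handed in: File block upright in the kidney dish (50 mm of mid-length, 13 mm of centre line); drawer shut to 8 mm with the bur box in it; amber bottle upright in the white dish, dropper bottle in the blue one, each within 16 mm of its centre; all released, at rest (all of step 2 and linear speed of each of file_block, amber_bottle, dropper_bottle below 0.02 m/s and value of joint drawer below 0.008 m and horizontal distance between amber_bottle_center and white_dish below 0.016 m and height (world z) of amber_bottle_center below 0.051 m and angle between each of amber_bottle_center, dropper_bottle_center's own z axis and vertical below 0.12 rad and contact force between the fingers and amber_bottle below 0.05 N and horizontal distance between dropper_bottle_center and blue_dish below 0.016 m and height (world z) of dropper_bottle_center below 0.0395 m and contact force between the fingers and dropper_bottle below 0.05 N and x of bur_box_center in the frame of drawer_handle between 0.05 and 0.185 m and y of bur_box_center in the frame of drawer_handle between -0.095 and 0.095 m and height (world z) of bur_box_center below 0.04 m); the robot touches nothing.
It fails at once if the amber bottle or the dropper bottle is tipped over (angle between any of amber_bottle_center, dropper_bottle_center's own z axis and vertical above 0.7 rad).
It also fails if it takes over 144 s, if anything falls off the work surface, if the arm or the gripper's body presses on something with over 40 N, if the wrist force passes 120 N, or if a joint passes its speed limit or range.

## Working session

There is one attempt and no reset: what is moved stays moved. The work goes in short steps, Python scripts to look and compute and a tool call to move; the robot and the scene stay as the last step left them, time stands still between calls to the robot, and variables do not carry over. Pictures are saved under pics/ and viewed, about 12 in all and at most 16, crops included, and the job is handed in when it is done.

Besides the shell and the picture viewer there is one more tool, called after "Request:" in YAML: its name, and indented under it one key for each argument. move_arm: Moves the arm, as the interface text tells. Its arguments: {"type":"object","properties":{"series":{"type":"string"},"grip_force":{"type":"number"}},"required":["series"]}

```bash
ls; mkdir -p pics; python3 - <<'E'
from rig import r, vision
import cv2
s=r.sense(); print(s)
for n in("side","top"):
    im=vision.grab_frame(n); cv2.imwrite(f"pics/{n}0.png",im[:,:,::-1])
    print(n,vision.camera_params(n))
print(vision.camera_params("wrist"))
E
```

```text
pics
{'clock': 0.0, 'qpos': array([-1.32442174e+00,  3.53665309e-01,  1.63413896e+00,  1.42176567e-05,
        1.15517941e+00, -2.38602310e-03]), 'qvel': array([-0.00176077,  0.00095176, -0.00108771, -0.00033494, -0.00110105,
        0.00180532]), 'joint_efforts': array([-1.69816376e-04, -6.05251122e+01, -3.42072129e+01,  2.49487914e-05,
        9.47311433e-03,  6.07625417e-07]), 'eef_pos': array([ 153.76739648, -605.27112806,  209.64891007]), 'tcp_rot': array([-3.14020166e+00, -1.63182576e-05,  2.48754847e-01]), 'contact_force': array([ 0.1363109 , -0.03541017,  0.34493741]), 'wrist_torque': array([-0.02540057,  0.04010031, -0.04463791]), 'opening': 0.9995808860397802}
side {'fx': 555.2139342954977, 'fy': 555.2139342954977, 'cx': 330.84190762066294, 'cy': 244.73627686995286, 'position': array([ 415.94793682, -750.71412829,  790.36588525]), 'rotation': array([ 0.82687103,  0.01779313, -0.18077099])}
top {'fx': 480.9496365530562, 'fy': 480.9496365530562, 'cx': 318.7698732175628, 'cy': 240.41692959544537, 'position': array([ 454.76545347,    5.27321695, 1077.8927611 ]), 'rotation': array([ 0.09151353,  0.00352669, -1.54395211])}
{'fx': 375.08817779468006, 'fy': 375.08817779468006, 'cx': 319.8172449939333, 'cy': 240.0618841878503, 'position': array([ 222.83798018, -588.15604489,  373.89385402]), 'rotation': array([-2.85080020e-01,  7.82660385e-04, -1.32195435e+00])}
```

View pics/top0.png

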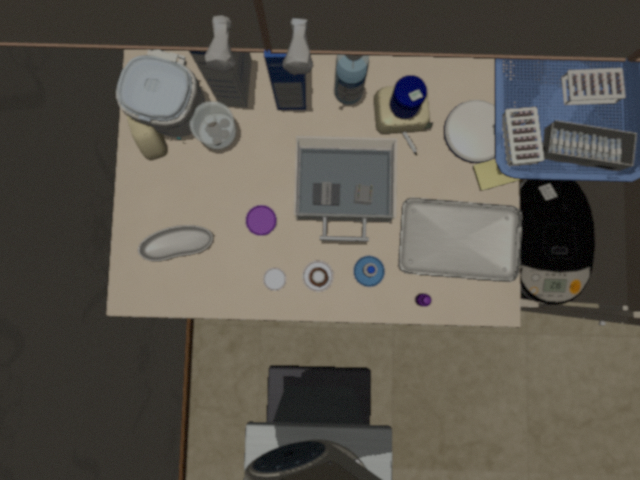

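View pics/side0.png

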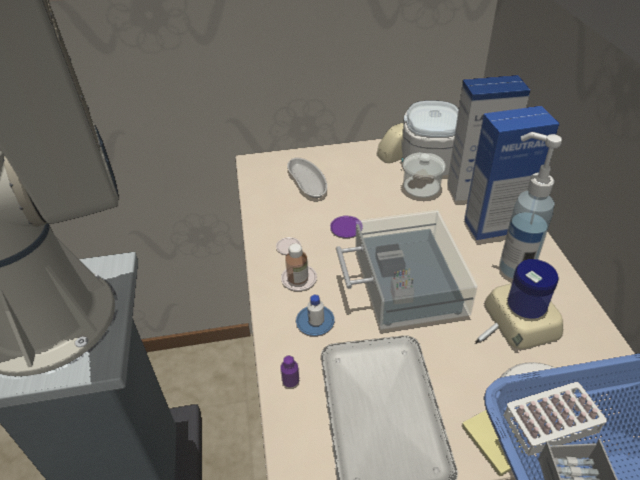

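The candidates in the top view:
- **White dish:** purple disc (261,220), small white disc (275,279) and larger white disc (318,276) bearing the amber bottle. The larger white one is meant.
- **Dropper:** purple bottle (424,299) is the look-alike to leave. The white one with the blue cap (369,270) in the blue dish is meant.
- **Drawer:** dark box at (327,194) and steel block at (363,194).

I'll confirm these in one crop.

```bash
cat > h.py <<'E'
import numpy as np, cv2
from scipy.spatial.transform import Rotation as R
from rig import r, vision
def cam(n): return vision.camera_params(n)
def ray(c,uv):
    d=np.array([(uv[0]-c['cx'])/c['fx'],-(uv[1]-c['cy'])/c['fy'],-1.])
    d=R.from_euler('xyz',c['rotation']).apply(d); return np.array(c['position']),d/np.linalg.norm(d)
def plane(c,uv,z):
    p,d=ray(c,uv); return p+d*(z-p[2])/d[2]
def tri(c1,u1,c2,u2):
    p,d=ray(c1,u1);q,e=ray(c2,u2)
    s=np.linalg.lstsq(np.c_[d,-e],q-p,rcond=None)[0]
    a,b=p+s[0]*d,q+s[1]*e; return (a+b)/2,np.linalg.norm(a-b)
def proj(c,P):
    v=R.from_euler('xyz',c['rotation']).inv().apply(np.array(P)-c['position'])
    return c['cx']+c['fx']*v[0]/-v[2], c['cy']-c['fy']*v[1]/-v[2]
def blobs(im,lo,hi,box,amin=20):
    """HSV range blobs in box (x0,y0,x1,y1): centroid, bbox, area, minAreaRect"""
    x0,y0,x1,y1=box
    m=cv2.inRange(cv2.cvtColor(im,cv2.COLOR_RGB2HSV),lo,hi)[y0:y1,x0:x1]
    out=[]
    for k in cv2.findContours(m,cv2.RETR_EXTERNAL,cv2.CHAIN_APPROX_NONE,offset=(x0,y0))[0]:
        M=cv2.moments(k)
        if M['m00']>=amin: out.append((M['m10']/M['m00'],M['m01']/M['m00'],cv2.boundingRect(k),M['m00'],k))
    return sorted(out,key=lambda t:-t[3])
E
python3 - <<'E'
import cv2,numpy as np
t=cv2.imread('pics/top0.png');s=cv2.imread('pics/side0.png')
a=cv2.resize(t[130:320,245:445],None,fx=2.9,fy=2.9,interpolation=cv2.INTER_CUBIC)[:,:]
b=cv2.resize(s[210:400,265:475],None,fx=2.9,fy=2.9,interpolation=cv2.INTER_CUBIC)
c=np.hstack([a,b]);f=800/c.shape[1];print(f*2.9);cv2.imwrite('pics/crop1.png',cv2.resize(c,None,fx=f,fy=f))
from h import *
ct,cs=cam('top'),cam('side')
for n,u,z in(('white rim',(318,276),6),('small',(275,279),6),('blue',(369,270),6),('handle',(344,238),70),('tray',(460,239),6),('tray corners',(404,202),12),('',(520,209),12),('',(517,278),12),('',(402,271),12),('kidney',(176,242),10),('file',(363,194),50),('box',(327,194),44)):
    print(n,plane(ct,u,z).round(0))
E
```

```text
1.951219512195122
white rim [474.  11.   6.]
small [464. 107.   6.]
blue [ 490. -102.    6.]
handle [554. -42.  70.]
tray [ 565. -304.    6.]
tray corners [ 644. -177.   12.]
 [ 635. -436.   12.]
 [ 481. -428.   12.]
 [ 489. -174.   12.]
kidney [541. 330.  10.]
file [652. -82.  50.]
box [651.  -4.  44.]
```

View pics/crop1.png

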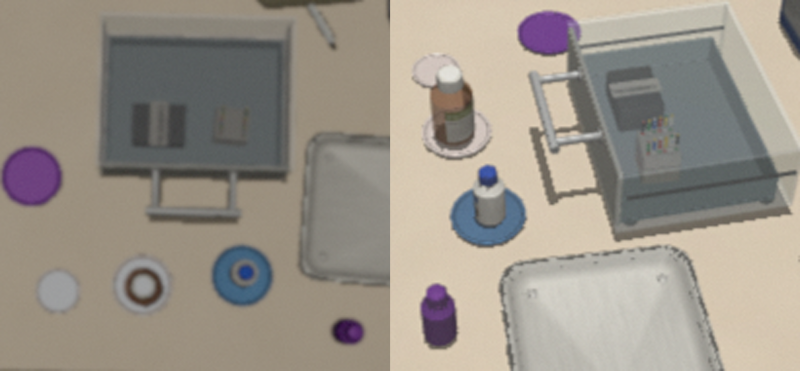

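Confirmed: the crop shows the larger white dish with the amber bottle, the blue dish with the white dropper bottle, and purple look-alikes apart. In the drawer, the dark box is on the left and the block with coloured files on the right. Now the precise two-view measurement.

```bash
python3 - <<'E'
from h import *
t=cv2.imread('pics/top0.png')[:,:,::-1].copy();s=cv2.imread('pics/side0.png')[:,:,::-1].copy()
ct,cs=cam('top'),cam('side')
def show(n,im,*a):
    for b in blobs(im,*a)[:3]: print(n,np.round(b[:2],1),b[2],b[3])
show('bluecap t',t,(110,170,60),(128,255,255),(355,255,385,285))
show('bluecap s',s,(110,170,60),(128,255,255),(300,285,335,315),10)
show('bluedish t',t,(95,60,40),(128,255,255),(345,245,395,295))
show('bluedish s',s,(95,80,40),(112,255,255),(285,290,345,345))
show('whitedish t',t,(0,0,140),(180,45,255),(295,255,340,298))
show('amber t',t,(0,50,20),(20,255,120),(300,258,338,292))
show('whitecap t',t,(0,0,130),(180,60,255),(312,268,326,284))
show('whitecap s',s,(0,0,150),(180,40,255),(285,235,308,262))
# by eye from crop (scale 1.951; top offset 245,130; side offset 265,210, crop x-390)
T=lambda x,y:(245+x/1.9512,130+y/1.9512); S=lambda x,y:(265+(x-390)/1.9512,210+y/1.9512)
for n,a,b in(('ambercap top',(144,286),(449,70)),('blue cap top',(246,272),(488,172)),('handle L',(150,212),(538,76)),('handle R',(238,213),(554,146)),
 ('white dish',(143,285),(458,134)),('blue dish',(243,276),(488,215)),('file top',(231,125),(658,135)),('tray c',(310,140),(507,262))):
    print(n,*[np.round(v,1) for v in tri(ct,T(*a),cs,S(*b))])
for n,p,z in(('unit FL',(100,168),86),('FR',(288,172),86),('BR',(292,18),86),('BL',(102,15),86)): print(n,plane(ct,T(*p),z).round(1))
E
```

```text
bluedish t [368.7 270.8] (354, 256, 30, 30) 654.0
bluedish s [314.2 323. ] (297, 308, 37, 27) 470.0
whitedish t [317.2 275.7] (295, 256, 44, 40) 936.5
whitedish t [298.9 292.4] (295, 285, 12, 13) 26.0
amber t [318.1 276.6] (309, 268, 19, 18) 231.5
whitecap t [318.  276.2] (313, 271, 11, 11) 72.0
whitecap s [292.5 244.8] (285, 237, 18, 17) 216.5
ambercap top [472.9   9.   91.3] 3.9
blue cap top [ 491.6 -100.7   62.3] 4.3
handle L [555.5   4.4  71.8] 9.3
handle R [554.4 -90.   72.1] 4.2
white dish [476.1  10.5   1.3] 5.2
blue dish [ 488.9 -103.2    5.9] 4.5
file top [654.  -82.2  57.7] 6.3
tray c [ 566.6 -174.7   44. ] 142.6
unit FL [595.2  59.4  86. ]
FR [ 596.2 -141.    86. ]
BR [ 764.3 -143.1   86. ]
BL [762.3  62.5  86. ]
```

Request:
move_arm:
  series: "-1 0 0 0 0 0 7.1; -1 0 0 0 0 0 7.1; -1 0.5 -0.9 0 0 0 0; -1 0.5 -0.95 0 0 0 0; -1 0.5 -0.95 0 0 0 0; -1 0.5 -0.95 0 0 0 0; -1 0.5 -0.95 0 0 0 0; -1 0.5 -0.95 0 0 0 0; -1 0.5 -0.95 0 0 0 0; -1 0.5 -0.95 0 0 0 0; -1 0.5 -0.95 0 0 0 0; -1 0.5 -0.95 0 0 0 0; -1 0.5 -0.95 0 0 0 0; -1 0.5 -0.95 0 0 0 0; -1 0.5 -0.95 0 0 0 0; -1 0.5 -0.95 0 0 0 0; -1 0.5 -0.95 0 0 0 0; -1 0 0 0 0 0 0"
  grip_force: 30

```text
clock: 2.35
eef_pos: [465.1, -19.7, 207.7]
tcp_rot: [-3.136, 0.002, -0.01]
contact_force: [-0.5, -0.2, -0.5]
opening: 0.996
```

```bash
cat > shot.py <<'E'
import sys,pickle
from h import *
c=cam('wrist'); im=vision.grab_frame('wrist'); n=sys.argv[1]
cv2.imwrite(f'pics/{n}.png',im[:,:,::-1]); pickle.dump(c,open(f'pics/{n}.pkl','wb'))
print(r.sense()['eef_pos'].round(1),c)
E
python3 shot.py w1
```

```text
[464.3 -20.8 207.6] {'fx': 375.08817779468006, 'fy': 375.08817779468006, 'cx': 319.8172449939333, 'cy': 240.0618841878503, 'position': array([536.68130622, -21.65310494, 371.73348819]), 'rotation': array([-0.28726673,  0.00560924, -1.58043057])}
```

View pics/w1.png

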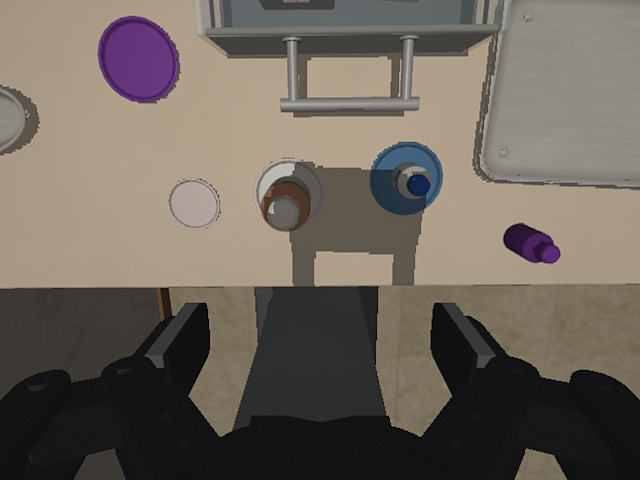

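The wrist view shows the white dish rim (288,193) with the amber cap (283,214), the blue dish (406,178) with the blue cap (419,185), and the handle ends at (282,105) and (419,103).

```bash
python3 - <<'E'
from h import *; import pickle
c=pickle.load(open('pics/w1.pkl','rb')); im=cv2.imread('pics/w1.png')[:,:,::-1].copy(); ct=cam('top')
b=blobs(im,(95,80,30),(115,255,255),(365,135,450,220))
e=cv2.minEnclosingCircle(b[0][4]); print('blue dish',e, plane(c,e[0],6))
b=blobs(im,(113,150,30),(128,255,255),(395,165,440,205));print([ (x[:3]) for x in b[:2]]); print('cap', plane(c,cv2.minEnclosingCircle(b[0][4])[0],65))
for n,u,z in(('white dish',(288,193),6),('cap',(283,214),88),('hL',(282,105),70),('hR',(419,103),70),('small white',(193,204),6)): print(n,plane(c,u,z).round(1))
print('tri amber cap',tri(c,(283,214),ct,(318.2,276.3)),'tri blue cap',tri(c,(419,185),ct,(370.8,269.6)),'handle',tri(c,(350.5,104),ct,(344.5,239)))
print('drawer front top L/R',plane(c,(200,36),86),plane(c,(502,28),86))
E
```

```text
blue dish ((405.8646240234375, 178.09890747070312), 37.36990737915039) [ 490.54033043 -102.47214898    6.        ]
[]Traceback (most recent call last):
  File "<stdin>", line 5, in <module>
IndexError: list index out of range
```

```bash
python3 - <<'E'
from h import *; import pickle
c=pickle.load(open('pics/w1.pkl','rb')); ct=cam('top')
for n,u,z in(('white dish',(288,193),6),('cap',(283,214),88),('bluecap',(419,185),65),('hL',(282,105),70),('hR',(419,103),70)): print(n,plane(c,u,z).round(1))
for u,v in (((283,214),(318.2,276.3)),((419,185),(370.8,269.6)),((350.5,104),(344.5,239))): print(*tri(c,u,ct,v))
print('front L/R',plane(c,(200,36),86),plane(c,(502,28),86))
E
```

```text
white dish [477.   12.2   6. ]
cap [474.1   9.   88. ]
bluecap [ 492.3 -100.4   65. ]
hL [554.6   8.6  70. ]
hR [555.  -95.1  70. ]
[471.65502986  10.34354611  76.64490199] 0.21889109046238583
[ 490.1102162  -101.65520662   56.07144944] 2.787585409796391
[557.37527398 -46.26646986  16.33947466] 2.330839421728131
front L/R [598.78157942  61.48505359  86.        ] [ 601.43082857 -144.38333546   86.        ]
```

Request:
move_arm:
  series: "-1 0.13 -0.38 0.3 0 0 0; -1 0.13 -0.38 0.4 0 0 0; -1 0 0 0.8 0 0 0; -1 0 0 0.8 0 0 0; -1 0 0 0.8 0 0 0; -1 0 0 0.5 0 0 0; -1 0 0 0 0 0 0"

```text
clock: 3.28
eef_pos: [472.0, 11.9, 53.8]
tcp_rot: [-3.136, 0.008, -0.015]
contact_force: [-0.0, -0.4, 0.3]
opening: 1.0
```

Request:
move_arm:
  series: "-1 0.06 0.05 0.4 0 -0.3 -0.5; -1 0 0 0.3 0 0 0; -1 0 0 0 0 0 0; 1 0 0 0 0 0 0; 1 0 0 0 0 0 0; 1 0 0 0 0 0 0; 1 0 0 0 0 0 0; 1 0 0 0 0 0 0; 1 0 0 0 0 0 0"
  grip_force: 30

```text
clock: 4.4
eef_pos: [476.0, 10.0, 25.8]
tcp_rot: [-3.136, 0.009, -0.006]
contact_force: [-0.7, -0.1, -0.1]
opening: 0.472
```

Request:
move_arm:
  series: "1 0 0 -0.5 0 0 0; 1 0 0 -0.8 0 0 0; 1 0 0 -0.8 0 0 0; 1 0.1 0.3 -0.5 0 0 0; 1 0.28 0.8 0 0 0 0; 1 0.28 0.8 0 0 0 0; 1 0.28 0.8 0 0 0 0; 1 0.28 0.8 0 0 0 0; 1 0.28 0.8 0 0 0 0; 1 0.28 0.8 0 0 0 0; 1 0.28 0.8 0 0 0 0; 1 0.2 0.6 0 0 0 0; 1 0 0 0 0 0 0; 1 0 0 0 0 0 0"

```text
clock: 6.15
eef_pos: [565.9, -258.3, 128.7]
tcp_rot: [-3.135, 0.013, -0.005]
contact_force: [1.1, 0.9, -0.5]
opening: 0.468
```

```bash
python3 shot.py w2
```

```text
[ 565.9 -258.2  128.7] {'fx': 375.08817779468006, 'fy': 375.08817779468006, 'cx': 319.8172449939333, 'cy': 240.0618841878503, 'position': array([ 639.22703822, -260.07121775,  291.85168505]), 'rotation': array([-0.29817998,  0.00652606, -1.57627217])}
```

View pics/w2.png

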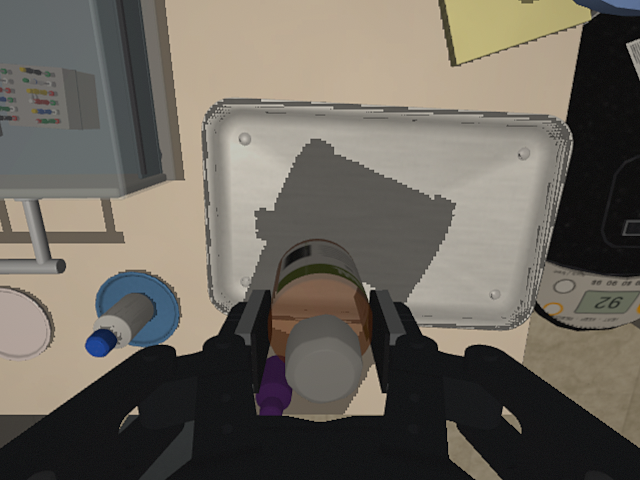

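The bottle is held upright over the tray. The tray's outer corners are near (205,105), (573,122), (530,328) and (213,310).

```bash
python3 - <<'E'
from h import *; import pickle
c=pickle.load(open('pics/w2.pkl','rb'))
for u in ((243,139),(523,154),(495,295),(247,284)): print(plane(c,u,2).round(1))
for u in ((205,105),(573,122),(530,328),(213,310)): print(plane(c,u,12).round(1))
E
```

```text
[ 629.4 -200.7    2. ]
[ 617.4 -411.     2. ]
[ 501.1 -405.2    2. ]
[ 511.8 -196.3    2. ]
[ 653.  -177.5   12. ]
[ 640.1 -437.7   12. ]
[ 475.5 -433.4   12. ]
[ 492.8 -168.8   12. ]
```

Request:
move_arm:
  series: "1 0 -0.1 0.6 0 -0.4 0; 1 0 0 0.8 0 -0.3 0; 1 0 0 0.7 0 0 0; 1 0 0 0.3 0 0 0; 1 0 0 0.1 0 0 0; 1 0 0 0 0 0 0"

```text
clock: 6.95
eef_pos: [564.4, -249.3, 28.7]
tcp_rot: [-3.135, 0.023, -0.001]
contact_force: [0.1, -0.8, -0.9]
opening: 0.469
```

Request:
move_arm:
  series: "1 0 0 0.05 0.35 1.3 0; 1 0 0 0.04 0 0 0; 1 0 0 0 0 0 0; -1 0 0 0 0 0 0; -1 0 0 0 0 0 0; -1 0 0 0 0 0 0; -1 0 0 -0.4 0 0 0; -1 0 0 -0.8 0 0 0; -1 0 0 -1 0 0 0; -1 0 0 -0.8 0 0 0; -1 0 0 0 0 0 0"

```text
clock: 8.32
eef_pos: [566.3, -251.8, 155.6]
tcp_rot: [-3.132, -0.007, -0.001]
contact_force: [0.0, -0.4, -0.3]
opening: 0.997
```

Request:
move_arm:
  series: "-1 -0.38 -0.75 0 -0.5 -0.4 0; -1 -0.38 -0.75 0 0 0 0; -1 -0.38 -0.75 0 0 0 0; -1 -0.38 -0.75 0 0 0 0; -1 -0.36 -0.75 0 0 0 0; -1 0 0 0.7 0 0 0; -1 0 0 0.8 0 0 0; -1 0 0 0.2 0 0 0; -1 0 0 0 0 0 0"

```text
clock: 9.45
eef_pos: [486.9, -96.6, 86.7]
tcp_rot: [-3.14, 0.001, -0.001]
contact_force: [-0.2, 0.4, -0.1]
opening: 1.002
```

Request:
move_arm:
  series: "-1 0.11 0.13 0.3 0 0 0; -1 0 0 0.6 0 0 0; -1 0 0 0.6 0 0 0; -1 0 0 0.28 0 0 0; -1 0 0 0 0 0 0; 1 0 0 0 0 0 0; 1 0 0 0 0 0 0; 1 0 0 0 0 0 0; 1 0 0 0 0 0 0; 1 0 0 0 0 0 0; 1 0 0 0 0 0 0"
  grip_force: 20

```text
clock: 10.82
eef_pos: [497.8, -104.8, 18.1]
tcp_rot: [3.14, -0.01, -0.002]
contact_force: [0.2, 0.5, -0.8]
opening: 0.32
```

Request:
move_arm:
  series: "1 0 0 -0.4 0 0 0; 1 0 0 -0.8 0 0 0; 1 0 0 -0.9 0 0 0; 1 0 0 -0.8 0 -0.5 0; 1 0.25 0.8 0 0 0 0; 1 0.25 0.8 0 0 0 0; 1 0.25 0.8 0 0 0 0; 1 0.25 0.8 0 0 0 0; 1 0.25 0.8 0 0 0 0; 1 0.25 0.8 0 0 0 0; 1 0.25 0.8 0 0 0 0; 1 0.05 0.4 0 0 0 0; 1 0 0 0 0 0 0; 1 0 0 0 0 0 0"

```text
clock: 12.58
eef_pos: [570.0, -350.6, 152.6]
tcp_rot: [3.138, -0.008, -0.001]
contact_force: [0.8, -0.2, 0.5]
opening: 0.311
```

```bash
python3 shot.py w3
```

```text
[ 570.  -350.6  152.6] {'fx': 375.08817779468006, 'fy': 375.08817779468006, 'cx': 319.8172449939333, 'cy': 240.0618841878503, 'position': array([ 639.86280462, -350.37629712,  317.33617878]), 'rotation': array([-0.27716136, -0.00386781, -1.57168439])}
```

View pics/w3.png

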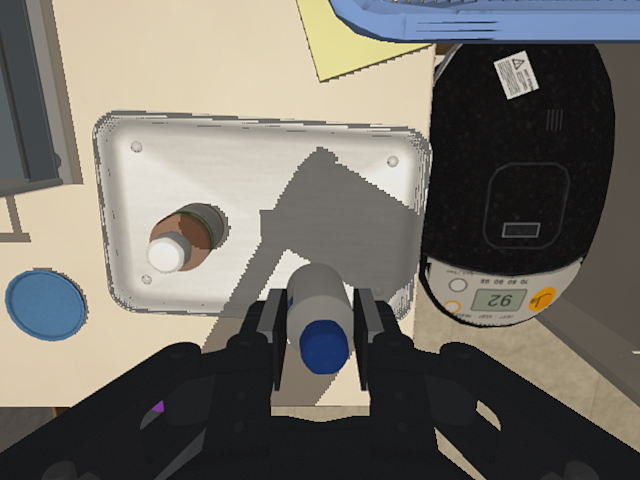

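The amber bottle stands upright in the tray at about (190,235), and the dropper is held with its cap at (324,347). I'll check the dropper for tilt in the grip.

```bash
python3 - <<'E'
from h import *; import pickle
c=pickle.load(open('pics/w3.pkl','rb'))
print('cap',plane(c,(324,347),199.5).round(1)); 
for x in (560,563,567,570): print(x,'upright: cap',np.round(proj(c,(x,-350.6,199.5))),'bottom front edge',np.round(proj(c,(x+14.5,-350.6,137.5))))
print('amber cap',plane(c,(169,253),87).round(1))
E
```

```text
cap [ 566.8 -352.3  199.5]
560 upright: cap [319. 364.] bottom front edge [319. 267.]
563 upright: cap [319. 356.] bottom front edge [319. 261.]
567 upright: cap [319. 347.] bottom front edge [319. 254.]
570 upright: cap [319. 339.] bottom front edge [319. 248.]
amber cap [ 565.9 -254.1   87. ]
```

Request:
move_arm:
  series: "1 -0.05 0 0.6 0.2 -0.4 0; 1 0 0 0.8 0 0 0; 1 0 0 0.8 0 0 0; 1 0 0 0.6 0 0 0; 1 0 0 0.3 0 0 0; 1 0 0 0 0 0 0"

```text
clock: 13.38
eef_pos: [565.1, -344.6, 19.2]
tcp_rot: [-3.137, 0.005, 0.003]
contact_force: [0.6, -0.8, -0.8]
opening: 0.313
```

Request:
move_arm:
  series: "1 0 0 0.04 0 0 0; 1 0 0 0 0 0 0; -0.5 0 0 0 0 0 0; -0.5 0 0 0 0 0 0; -0.5 0 0 0 0 0 0; -0.5 0 0 -0.4 0 0 0; -0.5 0 0 -0.8 0 0 0; -0.5 0 0 -1 0 0 0; -0.5 0 0 -1 0 0 0; 1 0 0 0 0 0 0"

```text
clock: 14.62
eef_pos: [567.7, -346.4, 157.3]
tcp_rot: [-3.141, -0.001, 0.003]
contact_force: [0.4, -0.1, 0.3]
opening: 0.552
```

```bash
python3 shot.py w4; python3 - <<'E'
from h import *
im=vision.grab_frame('side');w=cv2.imread('pics/w4.png')
a=cv2.resize(im[230:470,270:480,::-1],(420,480)); b=cv2.resize(w[60:420,80:440],(380,380))
o=np.zeros((480,800,3),np.uint8);o[:,:420]=a;o[:380,420:]=b;cv2.imwrite('pics/c2.png',o)
E
```

```text
[ 566.8 -345.7  155.3] {'fx': 375.08817779468006, 'fy': 375.08817779468006, 'cx': 319.8172449939333, 'cy': 240.0618841878503, 'position': array([ 638.75641185, -346.38349417,  321.47746622]), 'rotation': array([-2.83890884e-01, -2.77104584e-04, -1.56754989e+00])}
```

View pics/c2.png

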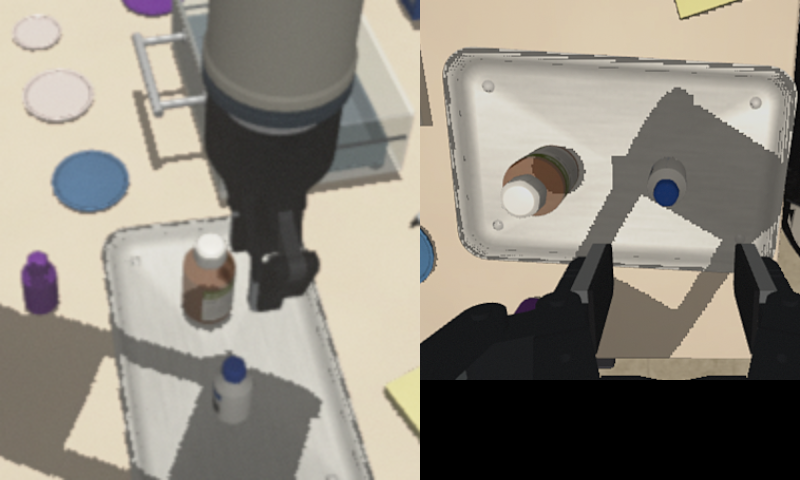

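Both bottles stand upright on the tray, at about (210,285) and (232,390) in the side crop. Next I hook the drawer handle with shut fingers.

Request:
move_arm:
  series: "1 0 -0.5 0 0 0 0; 1 0.03 -0.78 0 0 0 0; 1 0.03 -0.78 0 0 0 0; 1 0.03 -0.78 0 0 0 0; 1 0.03 -0.78 0 0 0 0; 1 0.03 -0.78 0 0 0 0; 1 0.03 -0.78 0 0 0 0; 1 0.03 -0.78 0 0 0 0; 1 0.03 -0.78 0 0 0 0; 1 0.03 -0.78 0 0 0 0; 1 0 0 0.3 0 0 0; 1 0 0 0.4 0 0 0; 1 0 0 0 0 0 0"

```text
clock: 16.35
eef_pos: [560.4, -21.4, 111.4]
tcp_rot: [-3.129, 0.031, 0.005]
contact_force: [1.0, 0.2, 1.3]
opening: 0.001
```

Request:
move_arm:
  series: "1 0.45 0.5 0 -0.7 1.7 0; 1 0 0 0 0 0 0; 1 0 0 0 0 0 0"

```text
clock: 16.73
eef_pos: [579.9, -44.7, 110.3]
tcp_rot: [3.141, -0.0, 0.003]
contact_force: [0.4, 0.2, -0.7]
opening: -0.001
```

```bash
python3 shot.py w5
```

```text
[579.9 -44.7 110.4] {'fx': 375.08817779468006, 'fy': 375.08817779468006, 'cx': 319.8172449939333, 'cy': 240.0618841878503, 'position': array([651.01511806, -44.58258647, 274.52297223]), 'rotation': array([-2.84660308e-01, -1.44466592e-03, -1.56806944e+00])}
```

View pics/w5.png

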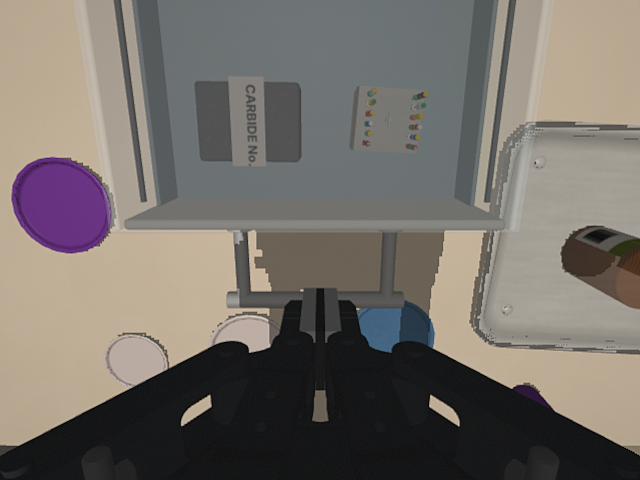

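The file block sits at (390,120) with coloured handles, the bur box at (248,120) is labelled CARBIDE, and the bar runs from (228,299) to (404,299).

```bash
python3 - <<'E'
from h import *; import pickle
c=pickle.load(open('pics/w5.pkl','rb'));c1=pickle.load(open('pics/w1.pkl','rb'))
print('bar ends',plane(c,(228,299),70).round(1),plane(c,(404,299),70).round(1),'front top',plane(c,(315,224),60).round(1),plane(c,(315,224),86).round(1))
print('bar end tri',tri(c,(404,299),c1,(419,103)),tri(c,(228,299),c1,(281,105)))
print('block corners',[plane(c,u,48).round(1) for u in((357,86),(428,90),(418,154),(353,150))])
print('tip px',proj(c,r.sense()['eef_pos']))
E
```

```text
bar ends [554.5   9.5  70. ] [554.7 -95.3  70. ] front top [598.1 -42.2  60. ] [604.5 -42.5  86. ]
bar end tri (array([554.97244809, -95.07281961,  70.55273364]), np.float64(0.15632196009908508)) (array([554.62327822,   9.35549629,  70.32150642]), np.float64(0.15390391393683642))
block corners [array([675. , -65.7,  48. ]), array([ 673. , -105.8,   48. ]), array([ 637.8, -102.9,   48. ]), array([640. , -64.5,  48. ])]
tip px (np.float64(319.08486270593124), np.float64(286.7935150636682))
```

Request:
move_arm:
  series: "1 0 0 0.5 0 0 0; 1 0 0 0.6 0 0 0; 1 0 0 0.45 0 0 0; 1 0 0 0 0 0 0; 1 -0.15 0 0 0 0 0; 1 -0.3 0 0 0 0 0; 1 -0.4 0 0 0 0 0; 1 -0.4 0 0 0 0 0; 1 -0.4 0 0 0 0 0; 1 -0.4 0 0 0 0 0; 1 -0.4 0 0 0 0 0; 1 -0.3 0 0 0 0 0; 1 -0.2 0 0 0 0 0; 1 0 0 0 0 0 0; 1 0 0 0 0 0 0"

```text
clock: 18.65
eef_pos: [456.3, -45.4, 50.2]
tcp_rot: [3.14, -0.008, 0.002]
contact_force: [-0.4, -0.4, -0.1]
opening: 0.001
```

Request:
move_arm:
  series: "1 0.12 0 0 0 0 0; 1 0.05 0 -0.5 0 -0.4 0; -0.45 0 0 -0.8 0 0 0; -0.45 0.2 0.3 -1 0 0 0; -0.45 0.5 0.3 -0.5 0 0 0; -0.45 0.5 0.3 0 0 0 0; -0.45 0.5 0.2 0 0 0 0; -0.45 0.2 0 0 0 0 0; -0.45 0 0 0 0 0 0"

```text
clock: 19.77
eef_pos: [544.3, -90.0, 165.1]
tcp_rot: [3.14, 0.001, 0.003]
contact_force: [0.1, -0.7, -0.4]
opening: 0.724
```

```bash
python3 shot.py w6
```

```text
[544.  -89.9 165.1] {'fx': 375.08817779468006, 'fy': 375.08817779468006, 'cx': 319.8172449939333, 'cy': 240.0618841878503, 'position': array([615.69457872, -89.77854224, 329.16824203]), 'rotation': array([-0.28582615, -0.00191842, -1.56777792])}
```

View pics/w6.png

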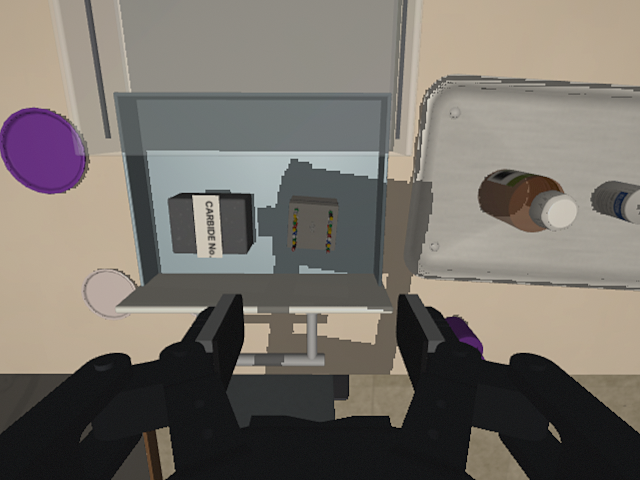

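The drawer is open: the file block's top face spans about (290–338, 206–252) and the bur box stays at (212,222).

```bash
python3 - <<'E'
from h import *; import pickle
c=pickle.load(open('pics/w6.pkl','rb'));c5=pickle.load(open('pics/w5.pkl','rb'))
print([plane(c,u,48).round(1) for u in((290,206),(338,206),(337,252),(289,252),(313.5,229))])
print('bar end R',plane(c,(325,361),70),'drawer right wall in top',plane(c,(383,274),44))
im=cv2.imread('pics/w6.png');cv2.imwrite('pics/w6c.png',cv2.resize(im[170:290,150:400],None,fx=3.2,fy=3.2,interpolation=cv2.INTER_CUBIC))
E
```

```text
[array([560. , -67.8,  48. ]), array([ 560.1, -104.3,   48. ]), array([ 523.3, -104.1,   48. ]), array([523.2, -66.3,  48. ]), array([542. , -85.6,  48. ])]
bar end R [439.26015828 -94.93159615  70.        ] drawer right wall in top [ 503.21354027 -142.11821757   44.        ]
```

View pics/w6c.png

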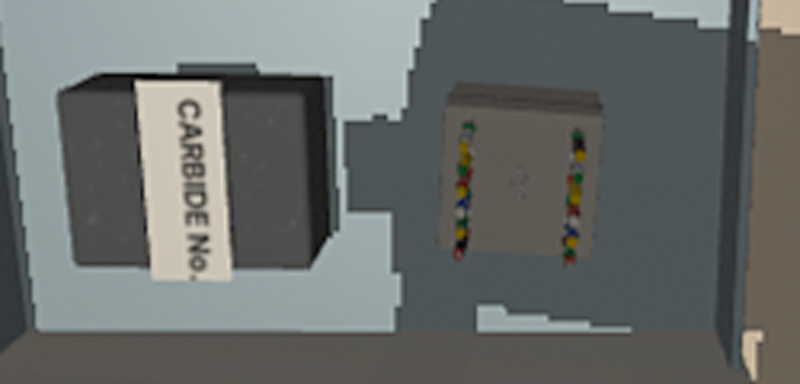

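Request:
move_arm:
  series: "-0.45 -0.05 -0.1 0.4 0 0 2.8; -0.45 0 0 0.8 0 0 0; -0.45 0 0 0.8 0 0 0; -0.45 0 0 0.6 0 0 0; -0.45 0 0 0 0 0 0"

```text
clock: 20.45
eef_pos: [538.0, -84.0, 58.5]
tcp_rot: [3.14, 0.003, -0.046]
contact_force: [-1.3, 0.1, -0.1]
opening: 0.726
```

Request:
move_arm:
  series: "-0.45 0.08 0.04 0.4 0 0 0; -0.45 0 0 0.35 0 0 0; -0.45 0 0 0.18 0 0 0; -0.45 0 0 0 0 0 0; 1 0 0 0 0 0 0; 1 0 0 0 0 0 0; 1 0 0 0 0 0 0; 1 0 0 0 0 0 0; 1 0 0 0 0 0 0"
  grip_force: 45

```text
clock: 21.58
eef_pos: [543.0, -86.0, 22.1]
tcp_rot: [3.14, -0.001, -0.046]
contact_force: [-0.5, 0.1, -0.8]
opening: 0.422
```

Request:
move_arm:
  series: "1 0 0 -0.4 0 0 0; 1 0 0 -0.8 0 0 0; 1 0 0 -1 0 0 0; 1 0 0 -1 0 0 0; 1 -0.1 -0.5 0 0 0 0; 1 -0.1 -0.9 0 0 0 0; 1 -0.1 -0.9 0 0 0 0; 1 -0.1 -0.9 0 0 0 0; 1 -0.1 -0.9 0 0 0 0; 1 -0.1 -0.9 0 0 0 0; 1 -0.1 -0.9 0 0 0 0; 1 -0.1 -0.9 0 0 0 0; 1 -0.1 -0.9 0 0 0 0; 1 -0.1 -0.9 0 0 0 0; 1 -0.1 -0.9 0 0 0 0; 1 0 0 0 0 0 0; 1 0 0 0 0 0 0"

```text
clock: 23.7
eef_pos: [505.4, 311.9, 154.4]
tcp_rot: [3.137, 0.006, -0.044]
contact_force: [0.7, 0.1, -1.3]
opening: 0.425
```

```bash
python3 shot.py w7
```

```text
[505.5 311.7 154.5] {'fx': 375.08817779468006, 'fy': 375.08817779468006, 'cx': 319.8172449939333, 'cy': 240.0618841878503, 'position': array([577.47000558, 309.16212187, 318.13263882]), 'rotation': array([-0.29082674, -0.00499529, -1.61493825])}
```

View pics/w7.png

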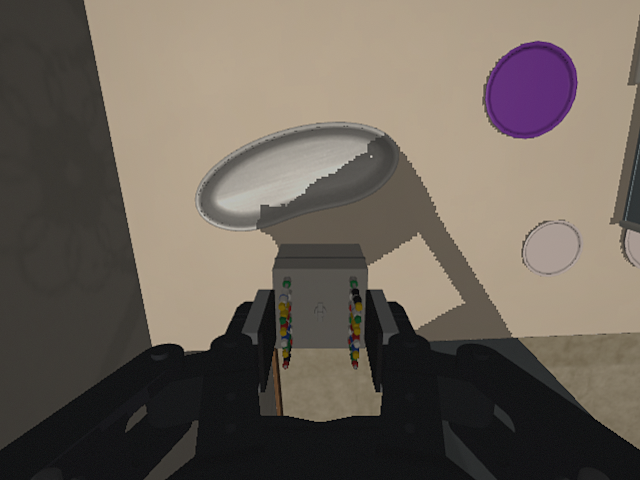

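The dish shows as a grey kidney from (196,200) to (398,155), its concave side towards the robot. The block hangs straight in the grip.

```bash
python3 - <<'E'
from h import *; import pickle
c=pickle.load(open('pics/w7.pkl','rb')); im=cv2.imread('pics/w7.png')[:,:,::-1].copy()
hsv=cv2.cvtColor(im,cv2.COLOR_RGB2HSV)
print('sat dish/table/shadow dish/shadow table',[hsv[v,u] for u,v in((270,180),(250,100),(350,180),(350,225),(310,205))])
for S in (25,30,38):
    b=blobs(im,(0,0,0),(180,S,255),(180,105,415,242),200)[0]
    W=np.array([plane(c,p[0],14)[:2] for p in b[4]],np.float32)
    print(S,b[2],b[3],cv2.minAreaRect(W))
cv2.imwrite('pics/w7m.png',cv2.resize(np.hstack([im[105:242,180:415,::-1],cv2.cvtColor(cv2.inRange(hsv,(0,0,0),(180,30,255))[105:242,180:415],cv2.COLOR_GRAY2BGR)]),None,fx=1.7,fy=1.7))
E
```

```text
sat dish/table/shadow dish/shadow table [array([ 18,  21, 180], dtype=uint8), array([ 18,  55, 181], dtype=uint8), array([15, 17, 90], dtype=uint8), array([17, 53, 97], dtype=uint8), array([18, 17, 75], dtype=uint8)]
25 (196, 122, 203, 109) 14905.0 ((542.425048828125, 330.3013000488281), (69.81520080566406, 169.06326293945312), 13.385411262512207)
30 (195, 122, 204, 109) 14970.0 ((542.3762817382812, 330.4195861816406), (70.00126647949219, 169.80126953125), 13.573487281799316)
38 (195, 122, 204, 109) 15111.0 ((542.4197387695312, 330.34320068359375), (70.51222229003906, 169.97056579589844), 13.576651573181152)
```

View pics/w7m.png

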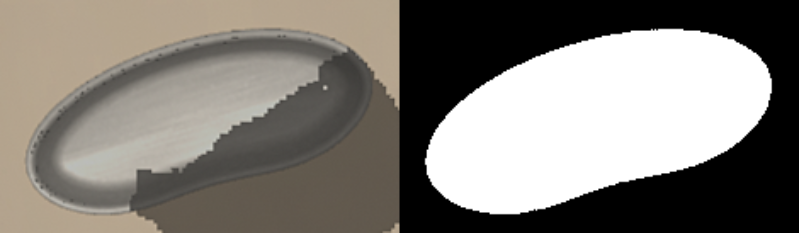

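```bash
python3 - <<'E'
from h import *; import pickle
c=pickle.load(open('pics/w7.pkl','rb')); im=cv2.imread('pics/w7.png')[:,:,::-1].copy()
b=blobs(im,(0,0,0),(180,30,255),(180,105,415,242),200)[0]
W=np.array([plane(c,p[0],14)[:2] for p in b[4]])-(542.4,330.3); a=np.radians(13.5)
L=W@np.array([[np.cos(a),-np.sin(a)],[np.sin(a),np.cos(a)]])
for y in (-40,-30,-20,-10,0,10,20,30,40):
    x=L[abs(L[:,1]-y)<2,0]; print(y,x.min().round(1),x.max().round(1))
E
```

```text
-40 -34.9 30.7
-30 -34.8 33.0
-20 -34.1 34.1
-10 -33.4 34.8
0 -33.1 35.0
10 -33.3 34.7
20 -34.1 34.0
30 -34.8 32.8
40 -34.7 30.4
```

Request:
move_arm:
  series: "1 0.47 -0.22 0 0 0 0; 1 0.45 -0.22 0 0 0 0; 1 0 0 0 0 0.3 -8; 1 0 0 0 0 0 -8; 1 0 0 0.5 0 0 0; 1 0 0 0.8 0 0 0; 1 0 0 0.6 0 0 0; 1 0 0 0 0 0 0; 1 0 0 0 0 0 0"

```text
clock: 24.88
eef_pos: [542.6, 318.3, 72.3]
tcp_rot: [3.135, 0.007, 0.221]
contact_force: [-0.5, 0.4, -0.8]
opening: 0.422
```

Request:
move_arm:
  series: "1 0.08 -0.29 0.2 0.4 0.4 -0.8; 1 0 0 0.5 0 0 0; 1 0 0 0.3 0 0 0; 1 0 0 0 0 0 0; 1 0 0 0 0 0 0"

```text
clock: 25.5
eef_pos: [543.9, 331.8, 30.6]
tcp_rot: [-3.14, -0.003, 0.234]
contact_force: [-0.1, 0.3, -0.9]
opening: 0.421
```

Request:
move_arm:
  series: "1 -0.03 0 0.25 0 0 0; 1 0 0 0.18 0 0 0; 1 0 0 0.05 0 0 0; 1 0 0 0 0 0 0"

```text
clock: 26.0
eef_pos: [543.1, 331.6, 10.6]
tcp_rot: [-3.139, -0.004, 0.234]
contact_force: [0.6, -0.5, -1.3]
opening: 0.425
```

Request:
move_arm:
  series: "-0.45 0 0 0 0 0 0; -0.45 0 0 0 0 0 0; -0.45 0 0 0 0 0 0; -0.45 0 0 0 0 0 0; -0.45 0 0 -0.4 0 0 0; -0.45 0 0 -0.8 0 0 0; -0.45 0 0 -1 0 0 0; -0.45 -0.5 0 -1 0 0 0; 1 -0.8 0 0 0 0 0; 1 0 0 0 0 0 6.5; 1 0 0 0 0 0 6.5; 1 0 0 0 0 0 0"

```text
clock: 27.5
eef_pos: [492.6, 320.1, 152.7]
tcp_rot: [-3.133, -0.011, 0.002]
contact_force: [1.1, 0.1, 0.5]
opening: -0.001
```

```bash
python3 shot.py w8
```

```text
[492.8 320.2 152.6] {'fx': 375.08817779468006, 'fy': 375.08817779468006, 'cx': 319.8172449939333, 'cy': 240.0618841878503, 'position': array([561.96578044, 318.64696626, 317.58897881]), 'rotation': array([-0.27372358,  0.00788469, -1.56878209])}
```

View pics/w8.png

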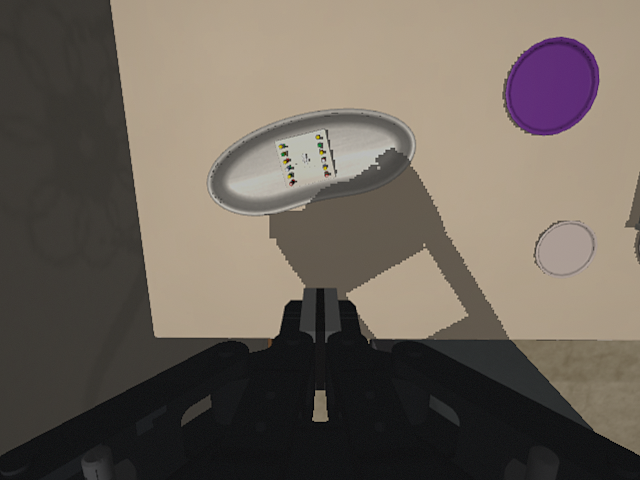

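The block stands upright mid-dish at (306,159). Next I go in front of the handle and push the drawer shut.

Request:
move_arm:
  series: "1 -0.22 0.5 0 -0.5 -0.6 0; 1 -0.25 0.91 0 0 0 0; 1 -0.25 0.91 0 0 0 0; 1 -0.25 0.91 0 0 0 0; 1 -0.25 0.91 0 0 0 0; 1 -0.25 0.91 0 0 0 0; 1 -0.25 0.91 0 0 0 0; 1 -0.25 0.91 0 0 0 0; 1 -0.25 0.91 0 0 0 0; 1 -0.25 0.91 0 0 0 0; 1 0 0.4 0 0 0 0; 1 0 0 0 0 0 0; 1 0 0 0 0 0 0"

```text
clock: 29.18
eef_pos: [384.6, -63.1, 153.2]
tcp_rot: [3.137, 0.009, 0.023]
contact_force: [-0.5, -0.8, 0.5]
opening: -0.004
```

Request:
move_arm:
  series: "1 0.35 -0.5 0 0.3 0.5 1.3; 1 0 0 0.7 0 0 0; 1 0 0 0.9 0 0 0; 1 0 0 0.8 0 0 0; 1 0 0 0.1 0 0 0; 1 0 0 0 0 0 0"

```text
clock: 29.92
eef_pos: [399.4, -38.1, 51.9]
tcp_rot: [-3.141, -0.002, 0.008]
contact_force: [-0.4, -0.0, 0.1]
opening: 0.001
```

Request:
move_arm:
  series: "1 0.3 0.05 0 0 0 0; 1 0.2 0 0 0 0 0; 1 0.25 0 0 0 0 0; 1 0.35 0 0 0 0 0; 1 0.4 0 0 0 0 0; 1 0.4 0 0 0 0 0; 1 0.4 0 0 0 0 0; 1 0.4 0 0 0 0 0; 1 0.3 0 0 0 0 0; 1 0.2 0 0 0 0 0; 1 0.1 0 0 0 0 0; 1 0 0 0 0 0 0"

```text
clock: 31.42
eef_pos: [542.9, -39.1, 55.0]
tcp_rot: [-3.141, -0.005, 0.009]
contact_force: [-0.4, 0.5, 0.6]
opening: 0.003
```

Request:
move_arm:
  series: "1 0.08 0 0 0 0 0; 1 0 0 0 0 0 0"

```text
clock: 31.68
eef_pos: [545.8, -39.0, 55.1]
tcp_rot: [-3.141, -0.005, 0.009]
contact_force: [-0.3, 0.5, -0.3]
opening: -0.002
```

```bash
python3 shot.py w9; python3 - <<'E'
from h import *; import pickle
c=pickle.load(open('pics/w9.pkl','rb'))
for n,P in (('bar ends if shut',(554.8,9.5,70)),('',(554.8,-95,70)),('front face base',(600,60,14)),('front R',(600,-140,14)),('tip',(545.8,-39,55))): print(n,np.round(proj(c,P)))
E
```

```text
[545.7 -39.   55.1] {'fx': 375.08817779468006, 'fy': 375.08817779468006, 'cx': 319.8172449939333, 'cy': 240.0618841878503, 'position': array([616.1978592 , -38.76152532, 219.58545596]), 'rotation': array([-2.79961636e-01,  9.78654161e-05, -1.56196299e+00])}
bar ends if shut [206. 280.]
 [450. 282.]
front face base [136. 162.]
front R [507. 165.]
tip [319. 287.]
```

View pics/w9.png

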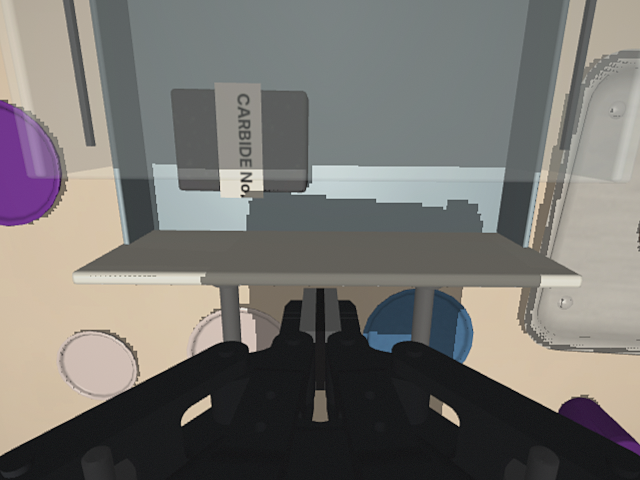

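The drawer is still part open: the front's top edge is at row 282, and the bur box is at (240,140). The fingers appear to be between bar and front, so I'll check how far open it is before pushing on.

```bash
python3 - <<'E'
from h import *; import pickle
c=pickle.load(open('pics/w9.pkl','rb'));c6=pickle.load(open('pics/w6.pkl','rb'));c5=pickle.load(open('pics/w5.pkl','rb'))
for n,k,u in(('shut',c5,((200,82),(300,160))),('open115',c6,((170,200),(252,253))),('now',c,((173,90),(307,191)))): print(n,[plane(k,p,44).round(1) for p in u])
for z in(60,70,80): print(z,[plane(k,(315,v),z)[0].round(1) for k,v in((c5,224),(c6,307),(c,280))])
E
```

```text
shut [array([677.2,  23.4,  44. ]), array([633.8, -33. ,  44. ])]
open115 [array([563.7,  24.5,  44. ]), array([521. , -36.3,  44. ])]
now [array([633.4,  25.5,  44. ]), array([589.6, -33. ,  44. ])]
60 [np.float64(598.1), np.float64(481.5), np.float64(551.3)]
70 [np.float64(600.6), np.float64(486.5), np.float64(555.4)]
80 [np.float64(603.0), np.float64(491.5), np.float64(559.5)]
```

Request:
move_arm:
  series: "1 0 0 0.2 0 0 0; 1 0.2 0 0 0 0 0; 1 0.3 0 0 0 0 0; 1 0.3 0 0 0 0 0; 1 0.15 0 0 0 0 0; 1 0.05 0 0 0 0 0; 1 0 0 0 0 0 0"

```text
clock: 32.6
eef_pos: [588.6, -38.7, 46.4]
tcp_rot: [-3.141, -0.004, 0.009]
contact_force: [0.0, -0.8, -0.3]
opening: -0.001
```

Request:
move_arm:
  series: "1 0.08 0 0 0 0 0; 1 0.05 0 0 0 0 0; 1 0 0 0 0 0 0"

```text
clock: 32.98
eef_pos: [588.7, -38.6, 46.0]
tcp_rot: [-3.141, 0.005, 0.009]
contact_force: [0.5, -0.2, -0.4]
opening: -0.001
```

It stalls at 588.7, so the drawer is against its stop. I back off to mid-gap, lift, and check with the wrist camera in numbers.

Request:
move_arm:
  series: "1 -0.2 0 0 0 0 0; 1 0 0 -0.4 0 0 0; 1 0 0 -0.8 0 0 0; -1 0 0 -1 0 0 0; -1 0 0 -0.8 0 0 0; -1 0 0 0 0 0 0"

```text
clock: 33.72
eef_pos: [582.4, -38.8, 174.7]
tcp_rot: [-3.141, -0.001, 0.009]
contact_force: [0.2, 0.1, 0.4]
opening: 0.639
```

```bash
python3 shot.py w10; python3 - <<'E'
from h import *; import pickle
c=pickle.load(open('pics/w10.pkl','rb'));im=cv2.imread('pics/w10.png')
t=vision.grab_frame('top')[:,:,::-1]
o=np.zeros((480,800,3),np.uint8);o[:360,:480]=cv2.resize(im,(480,360));o[:280,480:]=cv2.resize(t[170:310,370:530],(320,280));o[280:480,480:760]=cv2.resize(t[190:290,130:270],(280,200));cv2.imwrite('pics/c3.png',o)
print('bar if shut',[np.round(np.array(proj(c,(554.8,y,70)))*.75) for y in(9,-95)],'bur corner shut',np.round(np.array(proj(c,(677.2,23.4,44)))*.75))
E
```

```text
[581.6 -38.7 173.3] {'fx': 375.08817779468006, 'fy': 375.08817779468006, 'cx': 319.8172449939333, 'cy': 240.0618841878503, 'position': array([653.41851777, -38.48259   , 338.99575224]), 'rotation': array([-2.83603636e-01,  1.42999308e-04, -1.56192636e+00])}
bar if shut [array([192., 199.]), array([295., 200.])] bur corner shut [177.  72.]
```

View pics/c3.png

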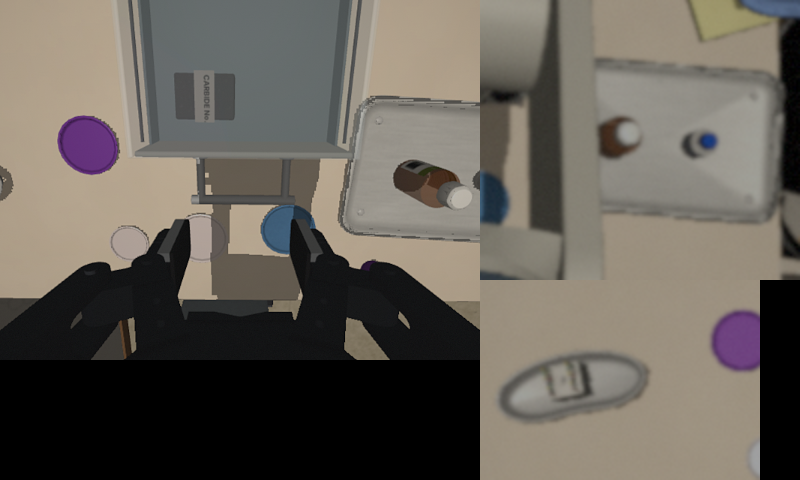

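The drawer is shut: the bar at (192–295,199) matches the shut prediction exactly, and the bur box is in it. Both bottles stand on the tray and the block in the dish. Now I return the amber bottle.

Request:
move_arm:
  series: "-1 -0.06 0.7 0 0 0 0.5; -1 -0.06 0.78 0 0 0 0; -1 -0.06 0.78 0 0 0 0; -1 -0.06 0.78 0 0 0 0; -1 -0.06 0.78 0 0 0 0; -1 -0.06 0.78 0 0 0 0; -1 -0.06 0.7 0 0 0 0; -1 0 0 0.5 0 0 0; -1 0 0 0.5 0 0 0; -1 0 0 0 0 0 0"

```text
clock: 35.08
eef_pos: [555.2, -254.8, 118.3]
tcp_rot: [-3.134, 0.021, 0.0]
contact_force: [0.3, 0.3, -0.9]
opening: 1.001
```

```bash
python3 - <<'E'
from h import *; import pickle
c=pickle.load(open('pics/w4.pkl','rb'));im=cv2.imread('pics/w4.png')[:,:,::-1].copy()
print([(b[:4],plane(c,b[:2],64).round(1)) for b in blobs(im,(108,120,30),(130,255,255),(280,200,350,270),50)[:2]])
# crop coords in c2: w4 px = 80+(x-420)/1.0556, 60+y/1.0556
f=lambda x,y:(80+(x-420)/1.0556,60+y/1.0556)
print('drop cap',plane(c,f(666,192),64).round(1),'amber cap',plane(c,f(519,197),87).round(1))
E
```

```text
[((312.8453488372093, 242.14069767441862, (302, 230, 23, 25), 430.0), array([ 562.1, -341.7,   64. ]))]
drop cap [ 562.3 -341.9   64. ] amber cap [ 565.6 -251.1   87. ]
```

Request:
move_arm:
  series: "-1 0.24 -0.05 0 -0.4 1.2 0; -1 0 0 0 0 0 0; -1 0 0 0.5 0 0 0; -1 0 0 0.7 0 0 0; -1 0 0 0.6 0 0 0; -1 0 0 0.35 0 0 0; -1 0 0 0 0 0 0"

```text
clock: 35.95
eef_pos: [569.6, -252.7, 34.5]
tcp_rot: [3.139, -0.008, 0.002]
contact_force: [-0.3, -0.1, -0.2]
opening: 0.997
```

Request:
move_arm:
  series: "-1 -0.09 0 0.2 0.2 -0.4 0; -1 0 0 0.02 0 0 0; -1 0 0 0 0 0 0; 1 0 0 0 0 0 0; 1 0 0 0 0 0 0; 1 0 0 0 0 0 0; 1 0 0 0 0 0 0; 1 0 0 0 0 0 0; 1 0 0 0 0 0 0"
  grip_force: 30

```text
clock: 37.08
eef_pos: [567.9, -253.6, 28.3]
tcp_rot: [3.14, -0.005, 0.003]
contact_force: [-0.5, 0.4, 0.6]
opening: 0.472
```

Request:
move_arm:
  series: "1 0 0 -0.5 0 0 0; 1 0 0 -0.8 0 0 0; 1 0 0 -0.8 0 0 0; 1 -0.1 -0.3 -0.5 0 0 0; 1 -0.27 -0.8 0 0 0 0; 1 -0.27 -0.8 0 0 0 0; 1 -0.27 -0.8 0 0 0 0; 1 -0.27 -0.8 0 0 0 0; 1 -0.27 -0.8 0 0 0 0; 1 -0.27 -0.8 0 0 0 0; 1 -0.27 -0.8 0 0 0 0; 1 -0.2 -0.6 0 0 0 0; 1 0 0 0 0 0 0; 1 0 0 0 0 0 0"

```text
clock: 38.83
eef_pos: [479.8, 12.6, 150.5]
tcp_rot: [3.138, -0.02, 0.002]
contact_force: [0.5, 0.6, -0.8]
opening: 0.472
```

Request:
move_arm:
  series: "1 0 0 0.4 0.2 -1.1 0; 1 0 0 0.8 0 0 0; 1 0 0 0.8 0 0 0; 1 0 0 0.6 0 0 0; 1 0 0 0 0 0 0; 1 0 0 0 0 0 0"

```text
clock: 39.58
eef_pos: [481.9, 8.4, 40.9]
tcp_rot: [3.141, 0.003, -0.003]
contact_force: [0.1, 0.6, -1.4]
opening: 0.47
```

Request:
move_arm:
  series: "1 -0.09 -0.08 0.12 0 0 0; 1 0 0 0.1 0 0 0; 1 0 0 0.04 0 0 0; 1 0 0 0 0 0 0"

```text
clock: 40.08
eef_pos: [479.6, 11.7, 31.8]
tcp_rot: [-3.142, -0.001, -0.004]
contact_force: [-0.0, -0.9, -2.0]
opening: 0.465
```

Request:
move_arm:
  series: "1 0 0 0.05 0 0 0; 1 0 0 0 0 0 0; -1 0 0 0 0 0 0; -1 0 0 0 0 0 0; -1 0 0 0 0 0 0; -1 0 0 -0.4 0 0 0; -1 0 0 -0.8 0 0 0; -1 0 0 -1 0 0 0; -1 0 0 -0.9 0 0 0; -1 0 0 0 0 0 0"

```text
clock: 41.32
eef_pos: [480.2, 11.8, 162.1]
tcp_rot: [-3.142, -0.004, -0.003]
contact_force: [-0.0, -0.3, 0.5]
opening: 0.999
```

```bash
python3 shot.py w11; python3 - <<'E'
from h import *; import pickle
c=pickle.load(open('pics/w11.pkl','rb'));im=cv2.imread('pics/w11.png')[:,:,::-1].copy()
u,v=map(int,proj(c,(476.5,11.5,88)));print(u,v)
for b in blobs(im,(0,0,90),(180,40,255),(max(u-45,0),v-40,u+45,min(v+45,480)),60)[:3]: print(b[:4],plane(c,b[:2],88).round(1))
E
```

```text
[479.3  11.7 160.7] {'fx': 375.08817779468006, 'fy': 375.08817779468006, 'cx': 319.8172449939333, 'cy': 240.0618841878503, 'position': array([550.83251082,  11.23625165, 326.48112217]), 'rotation': array([-2.81345879e-01, -3.50569130e-04, -1.57430518e+00])}
319 247
(314.228280141844, 246.76174645390068, (298, 231, 34, 33), 752.0) [477.3  15.1  88. ]
```

The amber bottle's cap is at (477,15), so it stands upright in the dish within 4 mm. Now the dropper.

Request:
move_arm:
  series: "-1 0.22 0.5 0 0 0 0; -1 0.22 0.9 0 0 0 0; -1 0.22 0.9 0 0 0 0; -1 0.22 0.9 0 0 0 0; -1 0.22 0.9 0 0 0 0; -1 0.22 0.9 0 0 0 0; -1 0.22 0.9 0 0 0 0; -1 0.22 0.9 0 0 0 0; -1 0.22 0.9 0 0 0 0; -1 0.22 0.9 0 0 0 0; -1 0 0 0.5 0 0 0; -1 0 0 0.6 0 0 0; -1 0 0 0 0 0 0; -1 0 0 0 0 0 0"

```text
clock: 43.12
eef_pos: [557.9, -337.8, 101.6]
tcp_rot: [-3.131, 0.019, -0.002]
contact_force: [0.7, -0.3, -0.4]
opening: 0.999
```

Request:
move_arm:
  series: "-1 0.07 0.1 0 -0.6 1.1 0; -1 0 0 0 0 0 0; -1 0 0 0.5 0 0 0; -1 0 0 0.7 0 0 0; -1 0 0 0.6 0 0 0; -1 0 0 0 0 0 0; -1 0 0 0 0 0 0"

```text
clock: 44.0
eef_pos: [561.8, -341.7, 27.2]
tcp_rot: [3.139, -0.003, -0.001]
contact_force: [0.3, -0.6, 0.5]
opening: 1.0
```

Request:
move_arm:
  series: "-1 0 0 0.2 0.1 0 0; -1 0 0 0.05 0 0 0; -1 0 0 0 0 0 0; 1 0 0 0 0 0 0; 1 0 0 0 0 0 0; 1 0 0 0 0 0 0; 1 0 0 0 0 0 0; 1 0 0 0 0 0 0; 1 0 0 0 0 0 0; 1 0 0 0 0 0 0"
  grip_force: 20

```text
clock: 45.25
eef_pos: [563.4, -342.7, 19.2]
tcp_rot: [3.139, -0.007, -0.001]
contact_force: [0.0, -0.8, 0.4]
opening: 0.307
```

Request:
move_arm:
  series: "1 0 0 -0.4 0 0 0; 1 0 0 -0.8 0 0 0; 1 0 0 -0.9 0 0 0; 1 0 0 -0.5 0 0 0; 1 -0.24 -0.8 0 0 0 0; 1 -0.24 -0.8 0 0 0 0; 1 -0.24 -0.8 0 0 0 0; 1 -0.24 -0.8 0 0 0 0; 1 -0.24 -0.8 0 0 0 0; 1 -0.24 -0.8 0 0 0 0; 1 -0.24 -0.8 0 0 0 0; 1 -0.1 -0.4 0 0 0 0; 1 0 0 0 0 0 0; 1 0 0 0 0 0 0"

```text
clock: 47.0
eef_pos: [493.7, -98.2, 138.2]
tcp_rot: [3.133, -0.021, -0.002]
contact_force: [-0.8, -0.2, 0.2]
opening: 0.305
```

Request:
move_arm:
  series: "1 0 0.03 0.5 0.5 -1.1 0; 1 0 0 0.8 0 0 0; 1 0 0 0.8 0 0 0; 1 0 0 0.4 0 0 0; 1 0 0 0 0 0 0; 1 0 0 0 0 0 0"

```text
clock: 47.75
eef_pos: [498.8, -105.1, 37.4]
tcp_rot: [3.14, -0.006, -0.006]
contact_force: [-0.5, -0.4, -0.7]
opening: 0.307
```

Request:
move_arm:
  series: "1 -0.17 -0.06 0.2 0 -0.3 0; 1 0 0 0.15 0 0 0; 1 0 0 0.05 0 0 0; 1 0 0 0 0 0 0"

```text
clock: 48.25
eef_pos: [492.9, -102.7, 22.2]
tcp_rot: [3.14, -0.004, -0.006]
contact_force: [-0.3, -0.8, -0.9]
opening: 0.301
```

Request:
move_arm:
  series: "1 -0.02 0 0.04 0 0 0; 1 0 0 0 0 0 0; -0.6 0 0 0 0 0 0; -0.6 0 0 0 0 0 0; -0.6 0 0 0 0 0 0; -0.6 0 0 0 0 0 0; -0.6 0 0 -0.4 0 0 0; -0.6 0 0 -0.8 0 0 0; -0.6 0 0 -1 0 0 0; -0.6 0 0 -1 0 0 0; -0.6 0 0 -1 0 0 0; -0.6 0 0 0 0 0 0"

```text
clock: 49.75
eef_pos: [491.8, -102.5, 199.4]
tcp_rot: [3.139, -0.007, -0.006]
contact_force: [0.8, 0.3, -0.1]
opening: 0.799
```

```bash
python3 shot.py w12; python3 - <<'E'
from h import *; import pickle
c=pickle.load(open('pics/w12.pkl','rb'));im=cv2.imread('pics/w12.png');w=im[:,:,::-1].copy()
s=vision.grab_frame('side')[:,:,::-1]
o=np.zeros((480,800,3),np.uint8);o[:360,:480]=cv2.resize(im,(480,360));o[:,480:]=cv2.resize(s[140:380,270:430],(320,480));cv2.imwrite('pics/c4.png',o)
b=blobs(w,(108,120,30),(130,255,255),(240,120,420,300),60)
for x in b[:2]: print(x[:4],plane(c,x[:2],64).round(1))
print('bar if shut*.75',[np.round(np.array(proj(c,(554.8,y,70)))*.75) for y in(9,-95)])
E
```

```text
[ 490.7 -102.2  197.8] {'fx': 375.08817779468006, 'fy': 375.08817779468006, 'cx': 319.8172449939333, 'cy': 240.0618841878503, 'position': array([ 561.80791448, -102.70461187,  364.15268255]), 'rotation': array([-0.27754865, -0.00303215, -1.5766741 ])}
(318.06307692307695, 223.6276923076923, (308, 213, 21, 22), 325.0) [ 490.3 -101.8   64. ]
bar if shut*.75 [array([129., 108.]), array([231., 107.])]
```

View pics/c4.png

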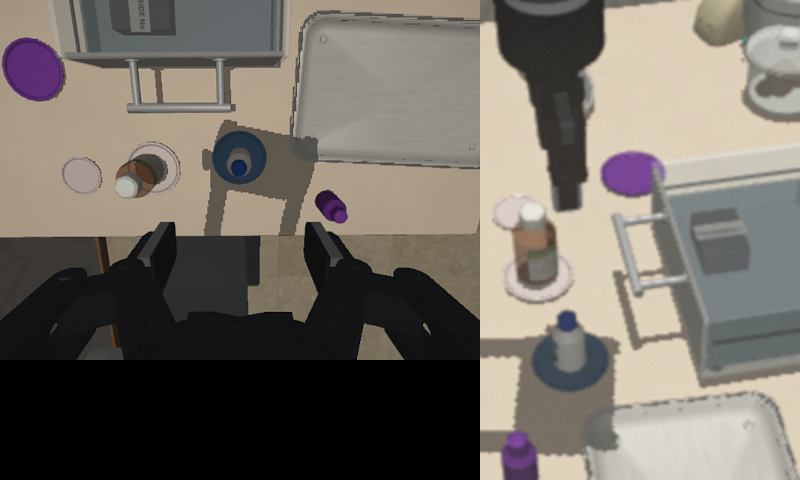

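Both bottles stand upright in their dishes, the bar at (129–231,107) matches the shut position, the bur box is inside, and the arm is clear.

```bash
python3 -c "
from rig import r
print(r.sign_off())"
```

```text
the job is handed in; nothing more can be done
None
```

I completed the task and handed it in at about 50 s of the 144 s allowed; the sign-off gives no verdict.

**What I did:** I stood both bottles on the steel tray with the drawer shut, then hooked the drawer open about 115 mm. I stood the file block in the middle of the kidney dish, pushed the drawer shut, and returned each bottle to its own dish.

**Last checks:**
- **Amber bottle:** upright in the white dish, its cap measured about 4 mm from the dish centre.
- **Dropper bottle:** upright in the blue dish, its cap within 1 mm of the dish centre.
- **Drawer:** the handle bar lies within a few pixels of where it should be when shut, and the bur box is still inside.
- **File block:** upright mid-dish when last seen, just after the drawer was shut. I did not measure its final position in numbers.

**What went wrong or disagreed:**
- **First push:** it left the drawer 44 mm open, with the fingers behind the bar instead of in front of it. I did not find out why. A second push, on the drawer's front face, stalled at the shut position.
- **Force reading:** it stayed near zero during both pushes, so "shut" rests on that stall and the pictures.
- **Height measurements:** checking the bottle caps' and handle's height from wrist and top views gave poor values, because the two views were nearly parallel. The other two-view measurements agreed with the heights in the text to about 3 mm.

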